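Sort the ring cutters and the thermometer into their trays

ROBOT

A 6-joint arm with a two-finger parallel gripper is mounted at the origin on a cart in front of the work surface, level with it; the furniture and walls round the work are solid. World frame = base frame: x ahead of the robot, y to its left, z up, the work surface at z = 0. Lengths are in mm, angles in rad, forces in N, time in s.
With the tool pointing down it reaches from about 350 to 875 mm from the base axis. Payload 4.2 kg.
Tool frame: the origin (TCP) lies midway between the tips of the shut fingers; the grasp point (between the pads) lies 19 mm behind it (arm.tcp_to_grasp is the distance from the TCP to the grasp point, in mm); z points along the fingers, y is the line along which they close (so a half turn about z gives the same grasp; the last joint's range is limited). The gripper opens to 85 mm and grips with 20 to 120 N. Pads are 22 mm wide; open, the fingers measure 114 mm over their backs; the gripper's body (76 mm by 85 mm) begins 54 mm behind the grasp point. The pads swing forward as they close: fully open they stand 13 mm farther back than shut.
Start: joints at [1.427, 0.385, 0.008, 0, -1.194, -0.259], TCP at [244.964, 574.971, 231.312] pointing down, gripper open.
Joint ranges: [-3.14, 3.14], [-1.21, 2.06], [-1.07, 1.41], [-3.16, 2.05], [-2.99, -0.16], [-3.1, 3.1]. Speed limits (rad/s): [2.79, 2.79, 3.14, 3.14, 3.14, 3.14].

INTERFACE

Orientations are given as a unit quaternion [x, y, z, w].
In Python, from bench import arm gives the robot as it stands.
- The arm moves only by the tool arm_command, never from a script. Its argument "rows" is a list of rows, each a list of 2 entries, a list of its own where there are three numbers: the shift along the tool's x, y, z as a fraction of full scale, then the turn, a rotation vector about the tool's x, y, z as a fraction of full scale. In form: [[[x, y, z], [wx, wy, wz]], ...]. A call has 1 to 5 rows; each row is the pose to reach, as a shift and turn from the pose commanded when the call began, along the tool's axes at that moment, turning the shorter way round; what a row does not reach only later rows make up. Full scale, the value 1, is 0.25 m for a shift and 180 degrees for a turn. A row lasts 1/10 s, in which the tool goes at most 50 mm and 8.59 degrees, less where a joint would pass 70% of its speed; a pose out of reach is approached as far as the arm can. A call with a number of a shift or a turn outside -1 to 1 is refused whole. A call with a gripper value outside its range is refused whole. "grip" is the opening, from 0 (shut) to 1 (fully open), set as the call begins (left out, the last holds). The fingers move at their own pace and stop on an object; the grip force is fixed at half the most. Time passes only in rows, so rows that repeat a pose let the fingers close. It gives the time, the measured TCP pose, the force, the opening and the grip force at its end, in the units of the state.
- arm.read_state(): the state, without advancing time (a new reading comes with each control period).
- arm.get_image(name): name is "side" or "top" or "wrist"; returns (picture, depth): 400x640x3 uint8, blue, green, red; 400x640 float32, mm along the optical axis (not along the pixel's ray), 0 where there is no reading.
- arm.camera_info(name): a dict with "fx", "fy", "cx", "cy" (pixels), "extrinsics" (4x4, takes a point from camera to world coordinates). Camera axes: x right, y down, z forward; pixel columns grow to the right and rows downward; lengths in mm; the calibration is good to about 2 mm. A picture is of the moment at which its call begins: read the wrist's pose just before it. camera_info takes no time and is no camera call; for the wrist camera it gives the pose at the moment of the call.
- arm.job_done(): hands the job in; it is judged then, once.
Trained networks look in the newest picture that a camera, given by its name, has taken for a name from the list of things; names that differ only in an ending like _2 or _b are one class to them, and where a whole thing is asked for, a point or a joint stands for the part that bears it (a point fixed in the world has none). Each returns a list of dicts, best first, with "score" (0 to 1); they miss things now and then, are a little off and sometimes report something else, mostly with a low value. They report only what shows in the picture. A call takes as long as a camera call. They do not tell look-alikes from the thing itself.
- arm.spot_in(camera, query): "position" ([column, row] in pixels, amid what is visible of it).
The state is a dict: "clock": time; "joints": joint angles; "joint_vel": joint speeds; "joint_efforts": joint torques, N m; "position": TCP position; "ee_rot": TCP orientation; "contact_force": force on the tool from outside, world axes, zero at the start; "wrist_torque": the same for the moment, N m; "gripper_width": finger opening in mm; "grasp_force": force on a finger pad.
Only numpy, scipy, OpenCV 4.12 (cv2) and the standard library are available. Lean on these libraries where they do the work, as an engineer would, in place of code of your own. Each camera call takes 0.05 s, during which the arm holds its last target. There are 200 camera calls.

TASK

Sort the small tools that lie between the robot and the three wooden trays into those trays: the two large ring cutters into the tray with the two larger square bays and the two small ring cutters into the tray with the two smaller square bays, one cutter to a bay, each standing rim up and flat on the bay floor. Lay the probe thermometer lengthwise in the middle of the long, undivided, cork-lined tray, pointing either way, with its whole length inside the tray.

Things in the scene. Friction and masses are not known exactly. Their poses are not given: they have to be found in the camera images.
- large_cutter_1: one of two large round steel pastry ring cutters, alike: an open tube 64 mm in outside diameter over its rolled top rim, 34 mm high, standing rim up. Origin: centre of its underside on the cutter's axis, z up; its yaw means nothing. Told from the 48 mm cutters by diameter; it stands between robot and trays (a cutter far back on the table belongs to the room)
- large_cutter_2: one of two large round steel pastry ring cutters, alike: an open tube 64 mm in outside diameter over its rolled top rim, 34 mm high, standing rim up. Origin: centre of its underside on the cutter's axis, z up; its yaw means nothing. Told from the 48 mm cutters by diameter; it stands between robot and trays (a cutter far back on the table belongs to the room)
- small_cutter_1: one of two small round steel pastry ring cutters, alike: an open tube 48 mm in outside diameter over its rolled top rim, 34 mm high, standing rim up. Origin: centre of its underside on the cutter's axis, z up; its yaw means nothing. Told from the 64 mm cutters by diameter; it stands between robot and trays (a cutter far back on the table belongs to the room)
- small_cutter_2: one of two small round steel pastry ring cutters, alike: an open tube 48 mm in outside diameter over its rolled top rim, 34 mm high, standing rim up. Origin: centre of its underside on the cutter's axis, z up; its yaw means nothing. Told from the 64 mm cutters by diameter; it stands between robot and trays (a cutter far back on the table belongs to the room)
- thermometer: red probe thermometer with a small grey display, lying flat, 195 mm long over all (along its x), 28 mm wide, 20 mm high. Origin: middle of the overall length, underside, z up. Its body, the part to grip, runs from x = -98 to x = +18 mm (centre near x = -40 mm); beyond that only the thin needle. Lies between robot and middle tray (another at the right back belongs to the room)
- large_tray: shallow wooden tray, 88 x 171 mm outside (x by y), 14 mm high, walls 5 mm, with one divider across its middle making two open square bays of 78 x 78 mm, for the 64 mm large cutters, one in each. Fixed to the table. Origin: centre of its underside; the bay centres lie 41.5 mm from it along the tray's +y and -y axis; the bay floor is 4 mm above the table, the rim and divider 10 mm above that floor
- small_tray: shallow wooden tray, 70 x 135 mm outside (x by y), 14 mm high, walls 5 mm, with one divider across its middle making two open square bays of 60 x 60 mm, for the 48 mm small cutters, one in each. Fixed to the table. Origin: centre of its underside; the bay centres lie 32.5 mm from it along the tray's +y and -y axis; the bay floor is 4 mm above the table, the rim and divider 10 mm above that floor
- probe_tray: long shallow wooden tray without divider, cork-lined, for the thermometer; 60 x 235 mm outside (x by y; it is long along its y axis), 8 mm high, walls 5 mm, inside 50 x 225 mm. Fixed to the table. Origin: centre of its underside; its floor is 4 mm above the table, its rim 4 mm above that floor
Not all that is in view belongs to the job. What is shaped like the thermometer but black is not meant.

How it is judged (in metres and radians):
At the end, for the whole second after the job is handed in: Each cutter is in its own bay of the tray for its size, within 11 mm of the bay centre along each tray axis, down on the floor, upright within 0.12 rad. The thermometer lies flat in the long tray, within 18 mm lengthwise, 16 mm sideways and 0.2 rad of centred. All at rest and released ((((x of large_cutter_1 in the frame of large_tray between -0.011 and 0.011 m and y of large_cutter_1 in the frame of large_tray between 0.0305 and 0.0525 m) and (x of large_cutter_2 in the frame of large_tray between -0.011 and 0.011 m and y of large_cutter_2 in the frame of large_tray between -0.0525 and -0.0305 m)) or ((x of large_cutter_1 in the frame of large_tray between -0.011 and 0.011 m and y of large_cutter_1 in the frame of large_tray between -0.0525 and -0.0305 m) and (x of large_cutter_2 in the frame of large_tray between -0.011 and 0.011 m and y of large_cutter_2 in the frame of large_tray between 0.0305 and 0.0525 m))) and (((x of small_cutter_1 in the frame of small_tray between -0.011 and 0.011 m and y of small_cutter_1 in the frame of small_tray between 0.0215 and 0.0435 m) and (x of small_cutter_2 in the frame of small_tray between -0.011 and 0.011 m and y of small_cutter_2 in the frame of small_tray between -0.0435 and -0.0215 m)) or ((x of small_cutter_1 in the frame of small_tray between -0.011 and 0.011 m and y of small_cutter_1 in the frame of small_tray between -0.0435 and -0.0215 m) and (x of small_cutter_2 in the frame of small_tray between -0.011 and 0.011 m and y of small_cutter_2 in the frame of small_tray between 0.0215 and 0.0435 m))) and z of large_cutter_1 in the frame of large_tray between 0.001 and 0.008 m and angle between each of large_cutter_1, large_cutter_2, small_cutter_1, small_cutter_2's own z axis and vertical below 0.12 rad and linear speed of each of large_cutter_1, large_cutter_2, small_cutter_1, small_cutter_2, thermometer below 0.02 m/s and z of large_cutter_2 in the frame of large_tray between 0.001 and 0.008 m and z of small_cutter_1 in the frame of small_tray between 0.001 and 0.008 m and z of small_cutter_2 in the frame of small_tray between 0.001 and 0.008 m and x of thermometer in the frame of probe_tray between -0.016 and 0.016 m and y of thermometer in the frame of probe_tray between -0.018 and 0.018 m and z of thermometer in the frame of probe_tray between 0.001 and 0.008 m and angle between the x axis of thermometer and the y axis of probe_tray, either way round below 0.2 rad and angle between thermometer's own z axis and vertical below 0.15 rad); the robot touches nothing.
It also fails if it takes over 106 s, if anything falls off the work surface, if the arm or the gripper's body presses on something with over 40 N, if the wrist force passes 120 N, or if a joint passes its speed limit or range.

## Working session

There is one attempt and no reset: what is moved stays moved. The work goes in short steps, Python scripts to look and compute and a tool call to move; the robot and the scene stay as the last step left them, time stands still between calls to the robot, and variables do not carry over. Pictures are saved under pics/ and viewed, at most 14 in all, crops included, and the job is handed in when it is done.

Besides the shell and the picture viewer there is one more tool, called after ">>>" by a JSON object that holds its "method" and its "body", one argument or row to a line. arm_command: Moves the arm, as the interface text tells. Shift numbers are shares of 0.25 m and turn numbers shares of 180 degrees, none past 1 either way. Its arguments: {"type":"object","properties":{"rows":{"type":"array","items":{"type":"array"}},"grip":{"type":"number"}},"required":["rows"]}

```bash
mkdir -p pics; ls; python3 - <<'E'
from bench import arm
import cv2
s=arm.read_state();print(s)
for n in("top","side"):
    p,d=arm.get_image(n);cv2.imwrite(f"pics/{n}0.png",p)
    print(n,arm.camera_info(n))
    for q in("large_cutter_1","small_cutter_1","thermometer","large_tray","small_tray","probe_tray"):
        print(q,[(r["score"],r["position"]) for r in arm.spot_in(n,q)])
E
```

```text
pics
{'clock': 0.0, 'joints': array([ 1.42659291e+00,  3.85523221e-01,  6.63506845e-03, -5.10084991e-04,
       -1.19401883e+00, -2.58612129e-01]), 'joint_vel': array([ 0.00100096,  0.00155095, -0.00180766,  0.00069737,  0.00017384,
        0.00122404]), 'joint_efforts': array([ 7.31533819e-04, -3.92292488e+01,  1.88399380e+01,  4.18634981e+00,
       -4.66360667e-03,  2.24987964e-06]), 'position': array([244.74911251, 574.44410199, 230.24369115]), 'ee_rot': array([ 9.79766526e-01, -2.00140912e-01, -1.76329317e-04,  1.06715301e-03]), 'contact_force': array([-0.73513201,  0.88421078,  0.55561644]), 'wrist_torque': array([0.04315111, 0.04277613, 0.00380073]), 'grasp_force': 0.0, 'gripper_width': 85.36318378452171}
top {'fx': 389.51638548700544, 'fy': 389.51638548700544, 'cx': 324.0629004875376, 'cy': 195.01666413674775, 'extrinsics': array([[-1.79512270e-02, -9.87944224e-01,  1.53765938e-01,
         3.57199535e+02],
       [-9.99838476e-01,  1.76021642e-02, -3.63130443e-03,
         8.48785797e+01],
       [ 8.80912939e-04, -1.53806288e-01, -9.88100627e-01,
         1.24769766e+03],
 
[... 463 characters left out ...]
cx': 318.9356644620267, 'cy': 199.6841033075422, 'extrinsics': array([[ 9.22442728e-01, -2.13211205e-01,  3.21932284e-01,
        -1.01096327e+00],
       [-3.86093679e-01, -5.21329353e-01,  7.61017330e-01,
        -1.20250651e+03],
       [ 5.57532742e-03, -8.26290922e-01, -5.63215969e-01,
         9.91898937e+02],
       [ 0.00000000e+00,  0.00000000e+00,  0.00000000e+00,
         1.00000000e+00]])}
large_cutter_1 [(0.79, [267.7, 197.5]), (0.6, [311.4, 266.4])]
small_cutter_1 [(0.68, [338.8, 289.6]), (0.48, [262.2, 179.3])]
thermometer [(0.68, [299.1, 235.4]), (0.45, [381.9, 208.4])]
large_tray [(0.68, [308.4, 180.1])]
small_tray [(0.92, [378.2, 273.6])]
probe_tray [(0.87, [348.6, 223.0])]
```

```bash
python3 - <<'E'
import cv2
p=cv2.imread("pics/top0.png")
cv2.imwrite("pics/top0c.png",cv2.resize(p[110:310,170:490],None,fx=2.5,fy=2.5,interpolation=cv2.INTER_CUBIC))
E
```

```text
(no output)
```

View pics/top0.png

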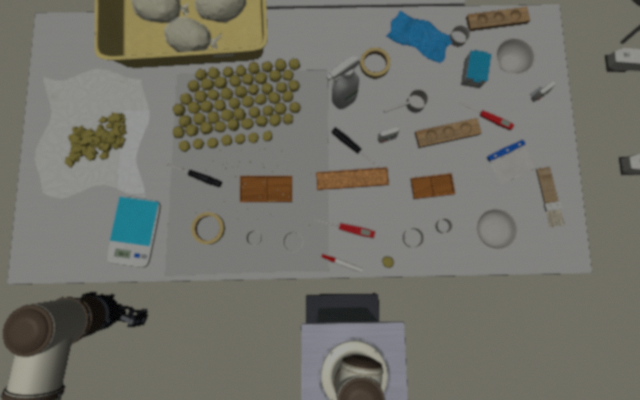

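View pics/side0.png

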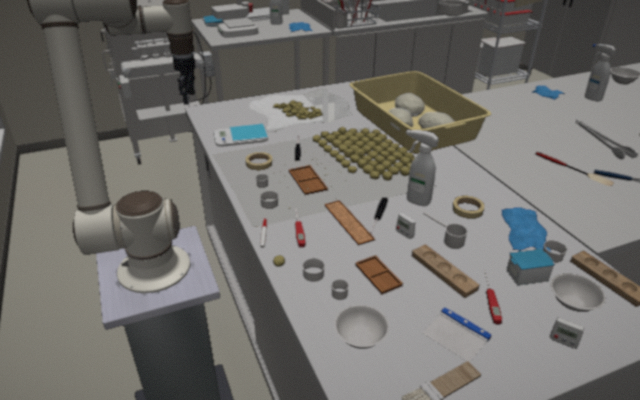

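View pics/top0c.png

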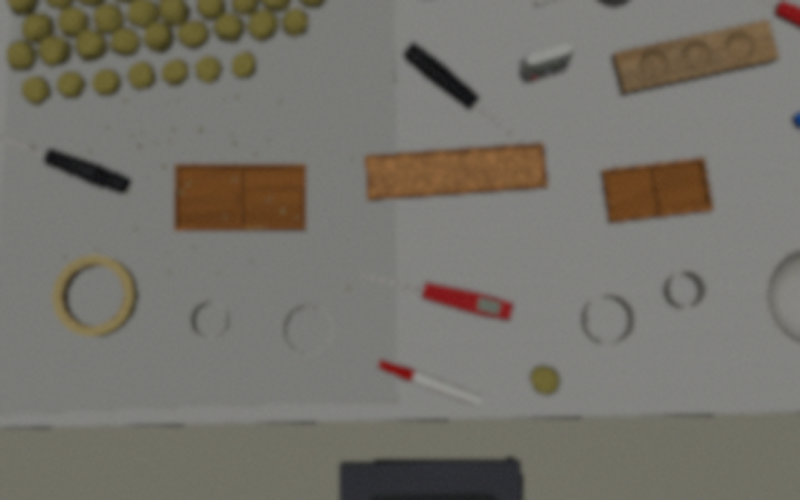

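Top view (full-image pixels):
- **Targets:** red thermometer (357,230), small cutters (254,238) and (444,226), large cutters (293,242) and (413,238). The trays are at (266,189) large, (433,186) small and (352,178) cork.
- **Look-alikes:** red thermometer at right back (495,119), black thermometers (205,178) and (347,140), red paring knife (340,262), steel cutters far back (417,101) and (459,35), wooden rings (208,229) and (375,62).

I choose the near objects, since they lie between the robot and the trays. Some spot_in hits for the cutters and thermometer are on the wrong thing.

```bash
cat > h.py <<'E'
import numpy as np, cv2
from scipy.spatial.transform import Rotation as R
from bench import arm
def w(ci,uv,z):
    E=ci["extrinsics"];o=E[:3,3]
    d=E[:3,:3]@[(uv[0]-ci["cx"])/ci["fx"],(uv[1]-ci["cy"])/ci["fy"],1]
    return (o+d*(z-o[2])/d[2])[:2]
def goal(x,y,z,yaw):
    """shift and turn fractions from the commanded~measured pose; yaw = direction of tool y (deg, mod 180), tool down"""
    s=arm.read_state();q=R.from_quat(s["ee_rot"])
    cands=[]
    for a in(yaw,yaw+180):
        a=np.radians(a);ty=np.array([np.cos(a),np.sin(a),0]);tz=np.array([0,0,-1.])
        cands.append((q.inv()*R.from_matrix(np.c_[np.cross(ty,tz),ty,tz])).as_rotvec()/np.pi)
    sh=q.inv().apply(np.array([x,y,z])-s["position"])/250
    print("at",s["position"].round(1),"shift",sh.round(3),"turns",[c.round(3) for c in cands],"clk",s["clock"])
E
python3 - <<'E'
from h import *
ci=arm.camera_info("top")
f=lambda u,v:(170+u/2.5,110+v/2.5)
for n,c,z in(("smA",(210,319),34),("lgA",(307,330),34),("lgB",(607,319),34),("smB",(684,290),34),("body0",(423,291),15),("body1",(511,310),15),("tip",(355,276),8)):
    print(n,w(ci,f(*c),z).round(1))
for n,z,cs in(("large",14,[(175,166),(305,166),(305,230),(175,230)]),("probe",8,[(365,157),(545,144),(548,187),(369,199)]),("small",14,[(601,171),(704,159),(712,210),(609,222)])):
    P=np.array([w(ci,f(*c),z) for c in cs]);print(n,P.mean(0).round(1),cv2.minAreaRect(P.astype(np.float32)), np.degrees(np.arctan2(*(P[0]-P[1]+P[3]-P[2])[::-1])))
E
```

```text
smA [416.4 300. ]
lgA [400.7 179.8]
lgB [ 407.5 -192.3]
smB [ 441.8 -290.2]
body0 [447.7  34.3]
body1 [421.8 -76.2]
tip [468.9 120.3]
large [571.6 266.5] ((571.634033203125, 266.92327880859375), (168.9261932373047, 83.42985534667969), 88.98177337646484) 88.98006256828276
probe [602.1 -13.6] ((601.7728271484375, -13.745132446289062), (56.954898834228516, 235.0956573486328), 3.2009878158569336) 93.03677579009472
small [ 571.8 -269.4] ((571.8004760742188, -269.61785888671875), (67.14295196533203, 134.7415771484375), 5.722095012664795) 95.69329280102208
```

The tray sizes match the spec, so the positions are plausible. I'll move above small cutter A and look with the wrist camera.

```bash
python3 - <<'E'
from h import *
goal(410,250,230,-1)
E
```

```text
at [244.9 575.  231.3] shift [1.117 0.937 0.005] turns [array([-0.   , -0.   , -0.623]), array([-0.   ,  0.   ,  0.377])] clk 0.7
```

>>> {"method": "arm_command", "body": {
  "rows": [
    [[0.56,0.47,0],[0,0,0.19]],
    [[0.56,0.47,0],[0,0,0.19]],
    [[0.56,0.47,0],[0,0,0.19]],
    [[0.56,0.47,0],[0,0,0.19]],
    [[0.56,0.47,0],[0,0,0.19]]
  ],
  "grip": 1
}}

```text
clock: 1.2
position: [328.8, 408.6, 231.9]
ee_rot: [0.876, -0.482, -0.0, 0.0]
contact_force: [-0.3, 0.1, -0.1]
gripper_width: 85.1
grasp_force: 0.0
```

```bash
python3 - <<'E'
from h import *
goal(410,250,230,-1)
E
```

```text
at [328.8 408.6 231.9] shift [0.71  0.065 0.008] turns [array([ 0.   ,  0.   , -0.815]), array([ 0.   , -0.   ,  0.185])] clk 1.2
```

>>> {"method": "arm_command", "body": {
  "rows": [
    [[0.71,0.065,0],[0,0,0.185]],
    [[0.71,0.065,0],[0,0,0.185]],
    [[0.71,0.065,0],[0,0,0.185]],
    [[0.71,0.065,0],[0,0,0.185]],
    [[0.71,0.065,0],[0,0,0.185]]
  ]
}}

```text
clock: 1.7
position: [410.9, 251.8, 231.6]
ee_rot: [-0.702, 0.712, -0.0, 0.0]
contact_force: [-0.6, -0.6, 0.4]
gripper_width: 85.5
grasp_force: 0.0
```

```bash
python3 - <<'E'
from h import *
goal(410,250,230,-1)
ci=arm.camera_info("wrist");p,d=arm.get_image("wrist");cv2.imwrite("pics/w1.png",p)
print(ci)
for q in("large_cutter_1","small_cutter_1","large_tray"):
    for r in arm.spot_in("wrist",q): print(q,r["score"],r["position"],w(ci,r["position"],14 if "tray" in q else 25).round(1))
E
```

```text
at [410.9 251.8 231.6] shift [0.007 0.004 0.006] turns [array([-0.   , -0.   , -0.999]), array([-0.   ,  0.   ,  0.001])] clk 1.7
{'fx': 338.8715057595509, 'fy': 338.8715057595509, 'cx': 316.49734688690324, 'cy': 200.24632007459567, 'extrinsics': array([[-9.99877137e-01,  1.50202061e-02,  4.48385922e-03,
         4.10428356e+02],
       [ 1.56746844e-02,  9.60364374e-01,  2.78306619e-01,
         1.81674627e+02],
       [-1.25915877e-04,  2.78342708e-01, -9.60481817e-01,
         3.74357651e+02],
       [ 0.00000000e+00,  0.00000000e+00,  0.00000000e+00,
         1.00000000e+00]])}
large_cutter_1 0.79 [346.3, 80.8] [381.1 162.3]
small_cutter_1 0.95 [304.8, 229.9] [425.5 316.7]
large_tray 0.72 [167.0, 180.8] [574.6 261.5]
large_tray 0.71 [309.1, 231.1] [421.1 322.5]
```

View pics/w1.png

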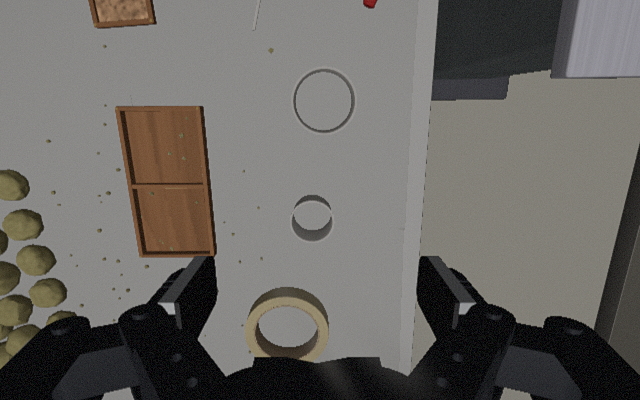

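The wrist view shows the large cutter's rim centred at (324,100) and the small cutter's rim at (312,214). The large tray's outer corners are about (116,107), (202,106), (216,256) and (140,258), and the wooden ring is at (287,325).

```bash
python3 - <<'E'
from h import *
ci=arm.camera_info("wrist")
for c in((324,100),(312,214),(292.5,214),(331.5,214),(293.5,100),(354.5,100)): print(c,w(ci,c,34).round(1))
P=np.array([w(ci,c,14) for c in((116,107),(202,106),(216,256),(140,258))]);print(P.round(1),P.mean(0),cv2.minAreaRect(P.astype(np.float32)))
P=np.array([w(ci,c,14) for c in((131,186),(208,184))]);print(P.round(1),P.mean(0))
goal(414,296,110,-1);goal(414,296,12,-1)
E
```

```text
(324, 100) [402.7 183. ]
(312, 214) [415.7 298.5]
(292.5, 214) [436.3 298.3]
(331.5, 214) [395.1 298.7]
(293.5, 100) [432.1 182.7]
(354.5, 100) [373.3 183.3]
[[615.5 187.9]
 [527.2 187.7]
 [528.2 355.6]
 [617.  357.4]] [571.96984403 272.16395054] ((572.0888671875, 272.5538330078125), (170.26829528808594, 88.70540618896484), 89.65258026123047)
[[613.5 271.2]
 [529.1 269.7]] [571.32001703 270.45810672]
at [409.9 254.8 231.4] shift [-0.165 -0.015  0.486] turns [array([-0.   , -0.   , -0.997]), array([-0.   ,  0.   ,  0.003])] clk 1.9
at [409.9 254.8 231.4] shift [-0.165 -0.015  0.878] turns [array([-0.   , -0.   , -0.997]), array([-0.   ,  0.   ,  0.003])] clk 1.9
```

>>> {"method": "arm_command", "body": {
  "rows": [
    [[-0.165,-0.02,0.1],[0,0,0.003]],
    [[-0.165,-0.02,0.25],[0,0,0.003]],
    [[-0.165,-0.02,0.45],[0,0,0.003]],
    [[-0.165,-0.02,0.48],[0,0,0.003]],
    [[-0.165,-0.02,0.48],[0,0,0.003]]
  ]
}}

```text
clock: 2.4
position: [414.8, 295.4, 110.5]
ee_rot: [-0.701, 0.713, -0.001, -0.002]
contact_force: [0.2, -0.4, 1.0]
gripper_width: 85.0
grasp_force: 0.0
```

```bash
python3 - <<'E'
from h import *
goal(415.5,298.5,12,-1)
ci=arm.camera_info("wrist");p,d=arm.get_image("wrist");cv2.imwrite("pics/w2.png",p)
goal(415.5,298.5,12,-1)
E
```

```text
at [414.8 295.4 110.5] shift [-0.014 -0.003  0.394] turns [array([ 0.002,  0.001, -1.   ]), array([ 0.   , -0.001,  0.   ])] clk 2.4
at [415.9 296.4 112.3] shift [-0.008  0.002  0.401] turns [array([-0.   , -0.001, -1.   ]), array([-0.,  0.,  0.])] clk 2.45
```

View pics/w2.png

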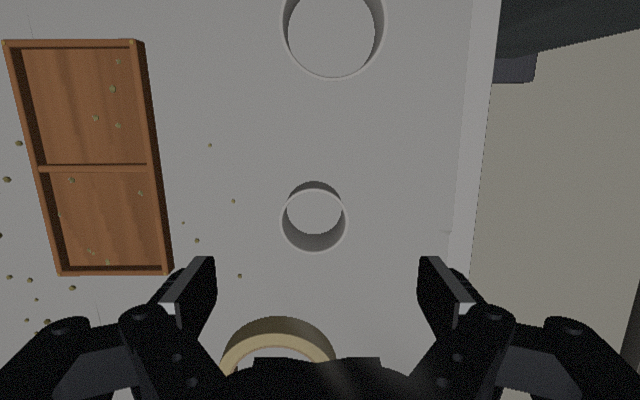

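The small cutter's rim spans x 281–348 with its lower edge at y 251, giving a centre near (314,220).

```bash
python3 - <<'E'
from h import *
ci=arm.camera_info("wrist")
for c in((314.5,219),(314.5,251)): print(c,w(ci,c,34).round(1))
P=np.array([w(ci,c,14) for c in((3,41),(143,40),(173,274),(57,276))]);print(P.round(1),P.mean(0),cv2.minAreaRect(P.astype(np.float32)))
P=np.array([w(ci,c,14) for c in((38,168),(159,168))]);print(P.round(1),P.mean(0))
E
```

```text
(314.5, 219) [418.2 303.8]
(314.5, 251) [418.6 327.9]
[[619.3 184.4]
 [527.8 185.4]
 [531.3 354.9]
 [623.5 355.1]] [575.46991779 269.94157724] ((575.66064453125, 270.24853515625), (171.57791137695312, 92.2408218383789), 88.82331848144531)
[[617.2 268.4]
 [529.8 269.9]] [573.49764843 269.16933781]
```

>>> {"method": "arm_command", "body": {
  "rows": [
    [[-0.02,0.005,0.12],[0,0,0]],
    [[-0.02,0.005,0.25],[0,0,0]],
    [[-0.02,0.005,0.35],[0,0,0]],
    [[-0.02,0.005,0.4],[0,0,0]],
    [[-0.02,0.005,0.4],[0,0,0]]
  ]
}}

```text
clock: 2.95
position: [415.0, 301.2, 12.1]
ee_rot: [-0.7, 0.714, -0.0, 0.001]
contact_force: [-0.1, -0.5, 1.0]
gripper_width: 85.6
grasp_force: 0.0
```

>>> {"method": "arm_command", "body": {
  "rows": [
    [[0,0,0],[0,0,0]],
    [[0,0,0],[0,0,0]],
    [[0,0,0],[0,0,0]],
    [[0,0,0],[0,0,0]],
    [[0,0,0],[0,0,0]]
  ],
  "grip": 0
}}

```text
clock: 3.45
position: [414.9, 301.2, 13.3]
ee_rot: [-0.7, 0.714, 0.0, 0.002]
contact_force: [-2.3, 0.3, 6.8]
gripper_width: 44.9
grasp_force: 60.0
```

Gripped at 44.9 mm. Next: lift and carry to the small tray on the other side.

>>> {"method": "arm_command", "body": {
  "rows": [
    [[0,0,-0.1],[0,0,0]],
    [[0,0,-0.3],[0,0,0]],
    [[0.05,0,-0.44],[0,0,0]],
    [[0.2,0.05,-0.44],[0,0,0]],
    [[0.4,0.1,-0.44],[0,0,0]]
  ]
}}

```text
clock: 3.95
position: [388.4, 203.0, 123.4]
ee_rot: [-0.701, 0.713, 0.0, 0.003]
contact_force: [0.7, 0.0, -1.1]
gripper_width: 44.9
grasp_force: 61.4
```

>>> {"method": "arm_command", "body": {
  "rows": [
    [[0.2,0.05,0],[0,0,0]],
    [[0.4,0.15,0],[0,0,0]],
    [[0.6,0.25,0],[0,0,-0.02]],
    [[0.8,0.35,0],[0,0,-0.035]],
    [[1,0.45,0],[0,0,-0.035]]
  ]
}}

```text
clock: 4.45
position: [280.8, -24.8, 121.9]
ee_rot: [0.739, -0.674, 0.0, -0.001]
contact_force: [1.8, -0.8, -0.0]
gripper_width: 45.0
grasp_force: 61.4
```

```bash
python3 - <<'E'
from h import *
s=arm.read_state();print(s["gripper_width"],s["grasp_force"],s["joints"].round(2))
goal(575,-170,140,5.7)
E
```

```text
44.95160073362562 61.43606771773193 [ 0.51 -0.11 -0.91  0.   -0.77 -0.42]
at [280.8 -24.8 121.9] shift [ 0.687 -1.118 -0.071] turns [array([0.   , 0.001, 0.998]), array([-0.001,  0.   , -0.002])] clk 4.45
```

Tool y points along −x, so that leg pulled back. No harm done; now moving out.

>>> {"method": "arm_command", "body": {
  "rows": [
    [[0.14,-0.2,-0.07],[0,0,0]],
    [[0.28,-0.4,-0.07],[0,0,0]],
    [[0.42,-0.6,-0.07],[0,0,0]],
    [[0.56,-0.8,-0.07],[0,0,0]],
    [[0.69,-1,-0.07],[0,0,0]]
  ]
}}

```text
clock: 4.95
position: [499.3, -147.6, 139.5]
ee_rot: [0.738, -0.675, 0.001, -0.001]
contact_force: [0.3, 1.3, -0.0]
gripper_width: 45.0
grasp_force: 61.4
```

>>> {"method": "arm_command", "body": {
  "rows": [
    [[0,-0.12,0],[0,0,0]],
    [[0,-0.12,0],[0,0,0]],
    [[0,-0.12,0],[0,0,0]]
  ]
}}

```text
clock: 5.25
position: [527.2, -143.2, 138.5]
ee_rot: [0.738, -0.675, -0.0, 0.0]
contact_force: [-0.5, -0.2, -1.3]
gripper_width: 44.9
grasp_force: 61.5
```

```bash
python3 - <<'E'
from h import *
goal(568.6,-237,60,5.7)
ci=arm.camera_info("wrist");p,d=arm.get_image("wrist");cv2.imwrite("pics/w3.png",p)
for q in("small_tray","probe_tray","small_cutter_1","large_cutter_1"):
    for r in arm.spot_in("wrist",q): print(q,r["score"],r["position"],w(ci,r["position"],14 if "tray" in q else 30).round(1))
goal(568.6,-237,60,5.7)
E
```

```text
at [ 527.2 -143.2  138.5] shift [ 0.389 -0.131  0.314] turns [array([ 0.   , -0.   ,  0.997]), array([ 0.   ,  0.   , -0.003])] clk 5.25
small_tray 0.93 [267.5, 53.0] [ 572.7 -244. ]
small_tray 0.45 [499.2, 141.0] [ 389.1 -196.5]
probe_tray 0.55 [211.3, 231.9] [ 613.1 -100.2]
small_cutter_1 0.91 [311.3, 293.8] [524.6 -58.5]
small_cutter_1 0.74 [445.2, 15.7] [ 453.5 -275.7]
large_cutter_1 0.89 [500.5, 144.5] [ 396.2 -195.1]
at [ 526.7 -142.9  139.3] shift [ 0.39  -0.133  0.317] turns [array([0.   , 0.   , 0.997]), array([-0.   ,  0.   , -0.003])] clk 5.5
```

View pics/w3.png

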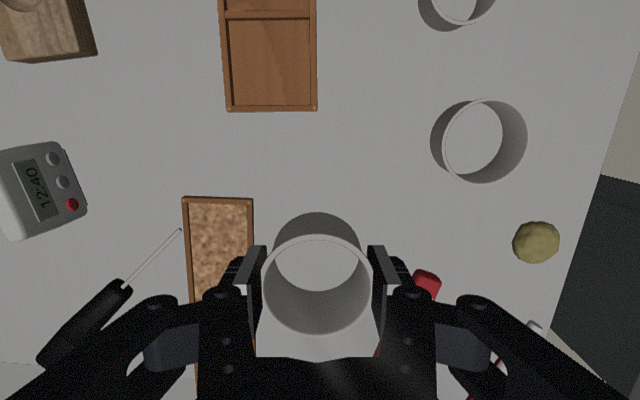

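The held cutter is level at (315,285). Small tray: near corners at (227,110) and (317,109), divider at (221,15)–(314,14).

```bash
python3 - <<'E'
from h import *
ci=arm.camera_info("wrist")
n=[w(ci,c,14) for c in((227,110),(317,109))];d=[w(ci,c,14) for c in((221,15),(314,14))]
print(np.round(n+d,1))
m=(n[0]+n[1])/2;e=(d[0]+d[1])/2;u=(m-e)/np.linalg.norm(m-e);print(m,e,np.degrees(np.arctan2(u[1],u[0])),np.linalg.norm(m-e))
print("bay",m-35*u,"from div",e+32.5*u)
E
```

```text
[[ 601.4 -200.7]
 [ 532.9 -207.6]
 [ 606.8 -265.7]
 [ 540.9 -272.3]]
[ 567.16329296 -204.12732056] [ 573.85367557 -269.0316885 ] 95.88529835796363 65.2482811812202
bay [ 570.75209848 -238.94284116] from div [ 570.52121331 -236.70299079]
```

>>> {"method": "arm_command", "body": {
  "rows": [
    [[0.15,-0.1,0],[0,0,0]],
    [[0.3,-0.14,0],[0,0,0]],
    [[0.39,-0.14,0.1],[0,0,0]],
    [[0.39,-0.14,0.25],[0,0,0]],
    [[0.39,-0.14,0.3],[0,0,0]]
  ]
}}

```text
clock: 6.0
position: [568.1, -236.9, 60.3]
ee_rot: [0.738, -0.675, -0.003, 0.001]
contact_force: [-1.0, 0.2, -1.2]
gripper_width: 45.0
grasp_force: 61.5
```

```bash
python3 - <<'E'
from h import *
goal(570,-237.5,17,5.7)
E
```

```text
at [ 568.1 -236.9   60.3] shift [ 0.003 -0.008  0.173] turns [array([ 0.001, -0.003,  0.996]), array([ 0.002,  0.001, -0.004])] clk 6.0
```

>>> {"method": "arm_command", "body": {
  "rows": [
    [[0.003,-0.008,0.08],[0,0,0]],
    [[0.003,-0.008,0.14],[0,0,0]],
    [[0.003,-0.008,0.17],[0,0,0]],
    [[0.003,-0.008,0.172],[0,0,0]],
    [[0.003,-0.008,0.172],[0,0,0]]
  ]
}}

```text
clock: 6.5
position: [573.9, -237.5, 21.7]
ee_rot: [0.739, -0.674, 0.001, -0.0]
contact_force: [-0.6, -0.7, 0.0]
gripper_width: 45.3
grasp_force: 61.5
```

```bash
python3 - <<'E'
from h import *
goal(570,-237.5,17,5.7)
s=arm.read_state();print(s["contact_force"],s["gripper_width"])
E
```

```text
at [ 573.9 -237.5   21.7] shift [-0.001  0.015  0.019] turns [array([-0.   ,  0.001,  0.997]), array([-0.   , -0.   , -0.003])] clk 6.5
[-0.5980011  -0.67260136  0.04607618] 45.32167878465329
```

>>> {"method": "arm_command", "body": {
  "rows": [
    [[0,0.013,0.01],[0,0,0]],
    [[0,0.013,0.016],[0,0,0]],
    [[0,0.013,0.016],[0,0,0]]
  ]
}}

```text
clock: 6.8
position: [570.0, -238.0, 17.5]
ee_rot: [0.738, -0.674, 0.0, -0.0]
contact_force: [-1.6, 0.4, 3.7]
gripper_width: 45.0
grasp_force: 61.8
```

>>> {"method": "arm_command", "body": {
  "rows": [
    [[0,0,0],[0,0,0]],
    [[0,0,0],[0,0,0]],
    [[0,0,0],[0,0,0]],
    [[0,0,-0.1],[0,0,0]],
    [[0,0,-0.3],[0,0,0]]
  ],
  "grip": 1
}}

```text
clock: 7.3
position: [566.9, -237.3, 88.0]
ee_rot: [0.738, -0.675, -0.005, 0.003]
contact_force: [0.9, -0.3, -0.3]
gripper_width: 85.6
grasp_force: 0.0
```

>>> {"method": "arm_command", "body": {
  "rows": [
    [[0.05,0.15,-0.2],[0,0,0]],
    [[0.1,0.3,-0.2],[0,0,0]],
    [[0.1,0.3,-0.2],[0,0,0]],
    [[0.1,0.3,-0.2],[0,0,0]]
  ]
}}

```text
clock: 7.7
position: [497.1, -270.1, 142.5]
ee_rot: [0.738, -0.675, 0.001, -0.0]
contact_force: [-0.5, 1.2, -0.5]
gripper_width: 85.5
grasp_force: 0.0
```

```bash
python3 - <<'E'
from h import *
goal(442,-290,110,5.7)
ci=arm.camera_info("wrist");p,d=arm.get_image("wrist");cv2.imwrite("pics/w4.png",p)
for q in("small_tray","small_cutter_1","large_cutter_1"):
    for r in arm.spot_in("wrist",q): print(q,r["score"],r["position"],w(ci,r["position"],14 if "tray" in q else 25).round(1))
goal(442,-290,110,5.7)
E
```

```text
at [ 497.1 -270.1  142.5] shift [0.06  0.227 0.13 ] turns [array([-0.   ,  0.001,  0.997]), array([-0.001, -0.   , -0.003])] clk 7.7
small_tray 0.62 [223.3, 161.0] [ 575.  -287.8]
small_cutter_1 0.96 [215.6, 238.0] [ 577.6 -225.1]
small_cutter_1 0.88 [401.1, 178.1] [ 432.9 -288.7]
at [ 498.1 -269.3  140.8] shift [0.062 0.231 0.124] turns [array([ 0.   , -0.001,  0.997]), array([ 0.   ,  0.   , -0.003])] clk 7.9
```

View pics/w4.png

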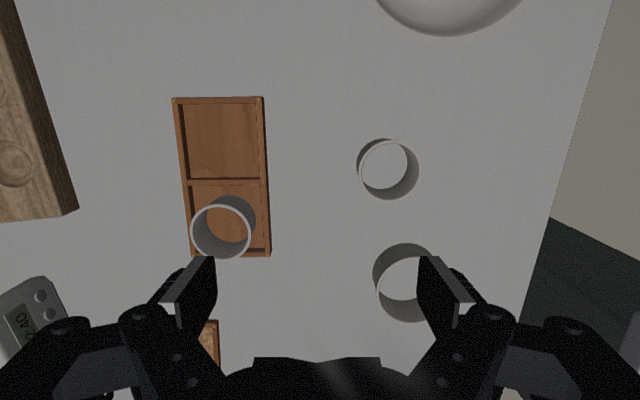

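Small cutter A stands in its bay, with its rim at about (221,230). I'll fit the rims from depth for the rest.

```bash
cat >> h.py <<'E'
def cloud(n="wrist"):
    ci=arm.camera_info(n);p,d=arm.get_image(n)
    v,u=np.mgrid[:400,:640];P=np.stack([(u-ci["cx"])/ci["fx"]*d,(v-ci["cy"])/ci["fy"]*d,d],-1)
    return ci,p,d,P@ci["extrinsics"][:3,:3].T+ci["extrinsics"][:3,3]
def rim(W,d,c,rad,lo=30,hi=46):
    m=(d>0)&(W[...,2]>lo)&(W[...,2]<hi)&(np.hypot(W[...,0]-c[0],W[...,1]-c[1])<rad+14)
    q=W[m]
    if len(q)<30: print("few",len(q));return
    top=np.percentile(q[:,2],95);q=q[q[:,2]>top-3]
    from scipy.optimize import least_squares
    r=least_squares(lambda t:np.hypot(q[:,0]-t[0],q[:,1]-t[1])-rad+1,c,loss="soft_l1")
    print("rim",r.x.round(1),"top",top.round(1),"n",len(q),"rms",np.sqrt(np.mean(r.fun**2)).round(2))
E
python3 - <<'E'
from h import *
ci,p,d,W=cloud()
for c,r in(((434,-289),24),((570,-237),24),((407,-192),32)): rim(W,d,c,r)
P=np.array([w(ci,c,14) for c in((172,98),(264,97),(271,255),(193,256))]);print(P.round(1),P.mean(0),cv2.minAreaRect(P.astype(np.float32)))
t=W[98:256,172:270].reshape(-1,3); print("tray z floor/table",np.percentile(t[:,2],[5,25,50,75]).round(1))
E
```

```text
rim [ 444.9 -294.5] top 35.0 n 713 rms 0.89
rim [ 570.3 -235.4] top 38.8 n 655 rms 0.9
rim [ 409.3 -196. ] top 35.0 n 441 rms 0.85
[[ 614.8 -332.1]
 [ 545.1 -339.1]
 [ 532.8 -208.3]
 [ 600.3 -201.3]] [ 573.28821214 -270.19474391] ((573.3598022460938, -270.1357116699219), (70.06968688964844, 131.55679321289062), 5.779567241668701)
tray z floor/table [-0.2  3.9  4.7 13.3]
```

>>> {"method": "arm_command", "body": {
  "rows": [
    [[0.06,0.12,0.05],[0,0,0]],
    [[0.079,0.221,0.15],[0,0,0]],
    [[0.079,0.221,0.3],[0,0,0]],
    [[0.079,0.221,0.36],[0,0,0]],
    [[0.079,0.221,0.36],[0,0,0]]
  ]
}}

```text
clock: 8.45
position: [442.8, -293.5, 48.7]
ee_rot: [0.738, -0.674, -0.003, 0.001]
contact_force: [-0.0, -0.4, -0.3]
gripper_width: 85.4
grasp_force: 0.0
```

```bash
python3 - <<'E'
from h import *
goal(445,-294.5,12,5.7)
E
```

```text
at [ 442.8 -293.5   48.7] shift [ 0.005 -0.009  0.147] turns [array([ 0.001, -0.003,  0.997]), array([ 0.002,  0.001, -0.003])] clk 8.45
```

>>> {"method": "arm_command", "body": {
  "rows": [
    [[0.005,-0.008,0.08],[0,0,0]],
    [[0.005,-0.008,0.15],[0,0,0]],
    [[0.005,-0.008,0.15],[0,0,0]]
  ]
}}

```text
clock: 8.75
position: [446.1, -294.9, 12.9]
ee_rot: [0.739, -0.674, -0.002, 0.001]
contact_force: [0.6, 0.6, 0.1]
gripper_width: 85.4
grasp_force: 0.0
```

>>> {"method": "arm_command", "body": {
  "rows": [
    [[0,0,0],[0,0,0]],
    [[0,0,0],[0,0,0]],
    [[0,0,0],[0,0,0]],
    [[0,0,0],[0,0,0]],
    [[0,0,0],[0,0,0]]
  ],
  "grip": 0
}}

```text
clock: 9.25
position: [447.8, -295.7, 15.7]
ee_rot: [0.739, -0.674, 0.002, -0.001]
contact_force: [-0.1, 1.3, 6.4]
gripper_width: 45.4
grasp_force: 60.8
```

>>> {"method": "arm_command", "body": {
  "rows": [
    [[0,0,-0.1],[0,0,0]],
    [[0,0,-0.25],[0,0,0]],
    [[0.04,-0.15,-0.3],[0,0,0]],
    [[0.08,-0.33,-0.3],[0,0,0]],
    [[0.082,-0.5,-0.3],[0,0,0]]
  ]
}}

```text
clock: 9.75
position: [574.4, -305.4, 90.6]
ee_rot: [0.738, -0.675, 0.001, -0.001]
contact_force: [-0.1, 0.1, 0.0]
gripper_width: 45.0
grasp_force: 61.6
```

>>> {"method": "arm_command", "body": {
  "rows": [
    [[0,-0.018,0],[0,0,0]],
    [[0,-0.018,0],[0,0,0]],
    [[0,-0.018,0],[0,0,0]]
  ]
}}

```text
clock: 10.05
position: [575.7, -303.8, 88.6]
ee_rot: [0.738, -0.675, -0.001, 0.0]
contact_force: [-0.2, 0.5, -1.4]
gripper_width: 45.2
grasp_force: 61.6
```

```bash
python3 - <<'E'
from h import *
goal(576.3,-302,17,5.7)
E
```

```text
at [ 575.7 -303.8   88.6] shift [-0.007 -0.003  0.286] turns [array([ 0.001, -0.001,  0.997]), array([ 0.001,  0.   , -0.003])] clk 10.05
```

>>> {"method": "arm_command", "body": {
  "rows": [
    [[-0.007,-0.003,0.1],[0,0,0]],
    [[-0.007,-0.003,0.2],[0,0,0]],
    [[-0.007,-0.003,0.26],[0,0,0]],
    [[-0.007,-0.003,0.28],[0,0,0]],
    [[-0.007,-0.003,0.28],[0,0,0]]
  ]
}}

```text
clock: 10.55
position: [576.3, -302.4, 20.0]
ee_rot: [0.738, -0.674, -0.001, 0.001]
contact_force: [-1.2, 0.2, 1.2]
gripper_width: 45.2
grasp_force: 61.7
```

```bash
python3 - <<'E'
from h import *
goal(576.3,-302,17,5.7)
E
```

```text
at [ 576.3 -302.4   20. ] shift [-0.001 -0.     0.012] turns [array([ 0.   , -0.001,  0.997]), array([ 0.001,  0.   , -0.003])] clk 10.55
```

>>> {"method": "arm_command", "body": {
  "rows": [
    [[0,0,0.008],[0,0,0]],
    [[0,0,0.008],[0,0,0]]
  ]
}}

```text
clock: 10.75
position: [577.1, -302.7, 19.7]
ee_rot: [0.738, -0.674, -0.0, 0.0]
contact_force: [-3.9, 2.5, 8.6]
gripper_width: 45.1
grasp_force: 62.5
```

>>> {"method": "arm_command", "body": {
  "rows": [
    [[0,0,0],[0,0,0]],
    [[0,0,0],[0,0,0]],
    [[0,0,0],[0,0,0]],
    [[0,0,-0.1],[0,0,0]],
    [[0,0,-0.3],[0,0,0]]
  ],
  "grip": 1
}}

```text
clock: 11.25
position: [574.8, -301.2, 88.0]
ee_rot: [0.738, -0.675, -0.005, 0.002]
contact_force: [0.9, -0.2, -0.4]
gripper_width: 85.3
grasp_force: 0.0
```

>>> {"method": "arm_command", "body": {
  "rows": [
    [[-0.1,0.1,-0.2],[0,0,0]],
    [[-0.25,0.25,-0.2],[0,0,0]],
    [[-0.36,0.42,-0.2],[0,0,0]],
    [[-0.36,0.42,-0.2],[0,0,0]],
    [[-0.36,0.42,-0.2],[0,0,0]]
  ]
}}

```text
clock: 11.75
position: [463.9, -221.5, 142.8]
ee_rot: [0.739, -0.674, 0.0, -0.0]
contact_force: [0.7, -0.9, -0.3]
gripper_width: 85.3
grasp_force: 0.0
```

```bash
python3 - <<'E'
from h import *
ci,p,d,W=cloud();cv2.imwrite("pics/w5.png",p)
for c,r in(((576.3,-302),24),((570,-237),24),((409,-196),32)): rim(W,d,c,r)
goal(409.3,-196,60,0)
E
```

```text
rim [ 577.4 -301.2] top 39.0 n 961 rms 0.91
rim [ 570.1 -235.2] top 38.9 n 779 rms 0.91
rim [ 409.7 -195.7] top 35.0 n 850 rms 0.92
at [ 465.6 -222.1  142.9] shift [-0.125  0.215  0.331] turns [array([ 0.   , -0.001, -0.971]), array([-0.001, -0.   ,  0.029])] clk 11.8
```

View pics/w5.png

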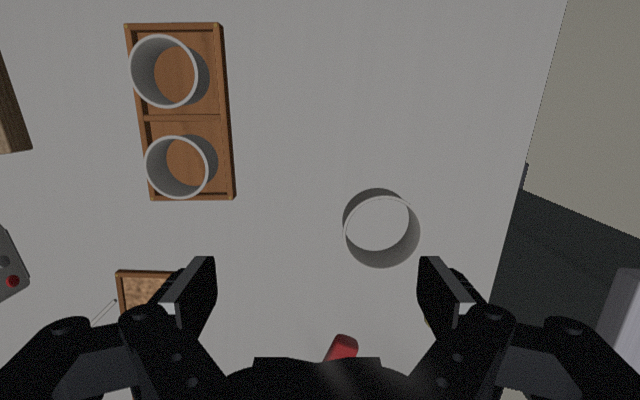

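Both small cutters stand in their bays, with rims at (164,71) and (178,166). Fits are within 2.5 mm of the bay centres, tops at 39 mm. Next is large cutter B at (381,228).

>>> {"method": "arm_command", "body": {
  "rows": [
    [[-0.1,0.15,0.05],[0,0,0]],
    [[-0.125,0.213,0.2],[0,0,0]],
    [[-0.125,0.213,0.33],[0,0,0]],
    [[-0.125,0.213,0.36],[0,0,0]],
    [[-0.125,0.213,0.36],[0,0,0]]
  ]
}}

```text
clock: 12.3
position: [410.4, -196.3, 51.2]
ee_rot: [0.738, -0.674, -0.001, 0.001]
contact_force: [0.5, -0.5, 0.2]
gripper_width: 85.4
grasp_force: 0.0
```

```bash
python3 - <<'E'
from h import *
goal(409.7,-195.7,12,5.7)
E
```

```text
at [ 410.4 -196.3   51.2] shift [-0.003  0.002  0.157] turns [array([-0.   , -0.001,  0.997]), array([ 0.001, -0.   , -0.003])] clk 12.3
```

>>> {"method": "arm_command", "body": {
  "rows": [
    [[-0.003,0,0.08],[0,0,0]],
    [[-0.003,0,0.157],[0,0,0]],
    [[-0.003,0,0.157],[0,0,0]]
  ]
}}

```text
clock: 12.6
position: [410.0, -195.4, 12.3]
ee_rot: [0.738, -0.675, -0.001, 0.0]
contact_force: [-0.5, -1.0, 0.1]
gripper_width: 85.5
grasp_force: 0.0
```

>>> {"method": "arm_command", "body": {
  "rows": [
    [[0,0,0],[0,0,0]],
    [[0,0,0],[0,0,0]],
    [[0,0,0],[0,0,0]],
    [[0,0,0],[0,0,0]]
  ],
  "grip": 0
}}

```text
clock: 13.0
position: [411.4, -195.4, 14.8]
ee_rot: [0.739, -0.674, 0.002, -0.001]
contact_force: [0.4, 0.4, 6.2]
gripper_width: 60.6
grasp_force: 64.0
```

>>> {"method": "arm_command", "body": {
  "rows": [
    [[0,0,-0.1],[0,0,0]],
    [[0,0,-0.3],[0,0,0]],
    [[0,-0.1,-0.45],[0,0,0]],
    [[-0.15,-0.2,-0.45],[0,0,0]],
    [[-0.33,-0.3,-0.45],[0,0,0]]
  ]
}}

```text
clock: 13.5
position: [477.6, -107.2, 127.9]
ee_rot: [0.737, -0.676, 0.002, -0.002]
contact_force: [-0.4, -0.5, -1.6]
gripper_width: 60.9
grasp_force: 65.6
```

>>> {"method": "arm_command", "body": {
  "rows": [
    [[-0.2,-0.05,0],[0,0,0]],
    [[-0.4,-0.1,0],[0,0,0]],
    [[-0.6,-0.15,0],[0,0,0]],
    [[-0.8,-0.2,0],[0,0,0]],
    [[-1,-0.25,0],[0,0,0.035]]
  ]
}}

```text
clock: 14.0
position: [514.3, 141.7, 126.3]
ee_rot: [-0.699, 0.715, -0.0, 0.001]
contact_force: [1.6, -0.8, -0.4]
gripper_width: 60.6
grasp_force: 65.6
```

```bash
python3 - <<'E'
from h import *
s=arm.read_state();print(s["gripper_width"],s["joints"].round(2))
goal(572.5,240,130,-0.7)
E
```

```text
60.61734644192973 [ 0.57  0.33 -0.36 -0.   -0.87 -0.59]
at [514.3 141.7 126.3] shift [-0.398 -0.224 -0.014] turns [array([0.   , 0.   , 0.997]), array([-0.   ,  0.   , -0.003])] clk 14.0
```

>>> {"method": "arm_command", "body": {
  "rows": [
    [[-0.2,-0.1,0],[0,0,0]],
    [[-0.4,-0.2,0],[0,0,0]],
    [[-0.6,-0.221,0],[0,0,0]],
    [[-0.685,-0.221,0.1],[0,0,0]],
    [[-0.685,-0.221,0.25],[0,0,0]]
  ]
}}

```text
clock: 14.5
position: [575.3, 315.7, 65.1]
ee_rot: [-0.702, 0.712, -0.0, 0.005]
contact_force: [0.0, 0.6, -1.1]
gripper_width: 60.8
grasp_force: 65.6
```

>>> {"method": "arm_command", "body": {
  "rows": [
    [[0,0,0],[0,0,0]],
    [[0,0,0],[0,0,0]]
  ]
}}

```text
clock: 14.7
position: [572.8, 309.1, 63.1]
ee_rot: [-0.7, 0.714, -0.0, -0.001]
contact_force: [-0.2, 0.0, 0.1]
gripper_width: 60.7
grasp_force: 65.5
```

```bash
python3 - <<'E'
from h import *
goal(573.2,311.5,18,-0.7)
ci,p,d,W=cloud()
# tray wall tops (z 10..18) visible around the bay
m=(d>0)&(W[...,2]>11)&(W[...,2]<17)&(abs(W[...,0]-572)<60)&(abs(W[...,1]-270)<100)
q=W[m];print(len(q),np.percentile(q[:,:2],[0.5,99.5],axis=0).round(1));cv2.imwrite("pics/w6.png",p)
E
```

```text
at [572.8 309.1  63.1] shift [-0.01  -0.001  0.18 ] turns [array([-0.001, -0.   ,  0.998]), array([ 0.   , -0.   , -0.002])] clk 14.7
6452 [[531.3 189.8]
 [619.4 352.7]]
```

View pics/w6.png

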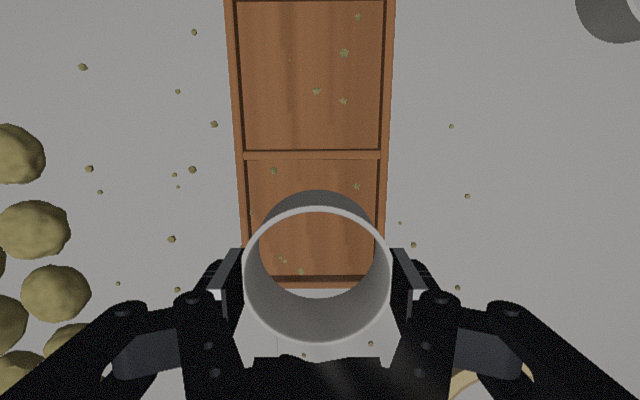

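```bash
python3 - <<'E'
from h import *
ci=arm.camera_info("wrist")
for c in((241,154),(389,154),(243,287),(385,287),(231,40),(391,40)): print(c,w(ci,c,14).round(1))
E
```

```text
(241, 154) [616.8 267.1]
(389, 154) [532.2 268.8]
(243, 287) [622.6 352.6]
(385, 287) [531.4 354.4]
(231, 40) [617.1 207.4]
(391, 40) [533.5 209.1]
```

>>> {"method": "arm_command", "body": {
  "rows": [
    [[-0.006,-0.005,0.07],[0,0,0]],
    [[-0.006,-0.005,0.13],[0,0,0]],
    [[-0.006,-0.005,0.165],[0,0,0]],
    [[-0.006,-0.005,0.175],[0,0,0]],
    [[-0.006,-0.005,0.175],[0,0,0]]
  ]
}}

```text
clock: 15.25
position: [574.5, 310.9, 19.6]
ee_rot: [-0.7, 0.714, -0.0, 0.0]
contact_force: [-0.2, 0.6, -0.9]
gripper_width: 60.5
grasp_force: 65.5
```

```bash
python3 - <<'E'
from h import *
goal(574,310.5,17,-0.7);print(arm.read_state()["contact_force"])
E
```

```text
at [574.5 310.9  19.6] shift [0.002 0.002 0.01 ] turns [array([-0.   ,  0.   ,  0.998]), array([-0.   , -0.   , -0.002])] clk 15.25
[-0.21324557  0.55286784 -0.89846669]
```

>>> {"method": "arm_command", "body": {
  "rows": [
    [[0,0,0.008],[0,0,0]],
    [[0,0,0.01],[0,0,0]]
  ]
}}

```text
clock: 15.45
position: [574.9, 311.5, 18.9]
ee_rot: [-0.7, 0.714, -0.0, 0.001]
contact_force: [-2.9, -2.3, 9.4]
gripper_width: 60.6
grasp_force: 66.4
```

>>> {"method": "arm_command", "body": {
  "rows": [
    [[0,0,0],[0,0,0]],
    [[0,0,0],[0,0,0]],
    [[0,0,0],[0,0,0]],
    [[0,0,-0.1],[0,0,0]],
    [[0,0,-0.3],[0,0,0]]
  ],
  "grip": 1
}}

```text
clock: 15.95
position: [571.6, 309.3, 87.6]
ee_rot: [-0.7, 0.714, 0.001, -0.005]
contact_force: [0.7, 1.2, 0.0]
gripper_width: 85.0
grasp_force: 0.0
```

>>> {"method": "arm_command", "body": {
  "rows": [
    [[0.1,0.15,-0.2],[0,0,0]],
    [[0.25,0.3,-0.2],[0,0,0]],
    [[0.44,0.45,-0.2],[0,0,0]],
    [[0.44,0.45,-0.2],[0,0,0]],
    [[0.44,0.45,-0.2],[0,0,0]]
  ]
}}

```text
clock: 16.45
position: [457.1, 200.8, 142.3]
ee_rot: [-0.7, 0.714, 0.0, -0.0]
contact_force: [0.4, 0.4, -0.2]
gripper_width: 85.2
grasp_force: 0.0
```

```bash
python3 - <<'E'
from h import *
s=arm.read_state()
ci,p,d,W=cloud();cv2.imwrite("pics/w7.png",p)
for c,r in(((574,310),32),((402,182),32)): rim(W,d,c,r)
m=(d>0)&(W[...,2]>11)&(W[...,2]<17)&(abs(W[...,0]-572)<60)&(abs(W[...,1]-270)<100)
q=W[m];print(len(q),np.percentile(q[:,:2],[1,99],axis=0).round(1))
goal(402,182,50,-0.7)
E
```

```text
rim [575.5 310.9] top 38.9 n 143 rms 0.79
rim [403.9 180.9] top 35.1 n 972 rms 0.93
3222 [[531.  182.5]
 [618.9 351.5]]
at [458.9 202.5 142.4] shift [0.087 0.226 0.37 ] turns [array([0.   , 0.   , 0.998]), array([-0.   ,  0.   , -0.002])] clk 16.5
```

View pics/w7.png

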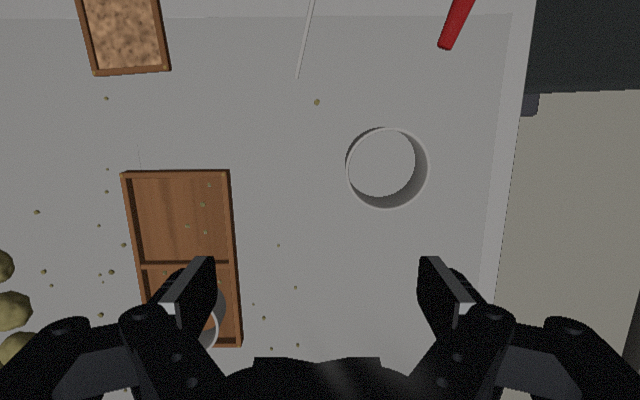

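Large cutter B is placed: rim fit (575.5,310.9), top at 38.9 mm. Large cutter A is at (387,168). The red handle at top right is the paring knife, and the thermometer's needle ends at (297,77), clear of the fingers.

>>> {"method": "arm_command", "body": {
  "rows": [
    [[0.06,0.12,0.05],[0,0,0]],
    [[0.091,0.219,0.2],[0,0,0]],
    [[0.091,0.219,0.33],[0,0,0]],
    [[0.091,0.219,0.36],[0,0,0]],
    [[0.091,0.219,0.36],[0,0,0]]
  ]
}}

```text
clock: 17.0
position: [405.1, 182.4, 50.9]
ee_rot: [-0.7, 0.714, -0.0, -0.001]
contact_force: [1.0, -0.2, 1.0]
gripper_width: 85.5
grasp_force: 0.0
```

```bash
python3 - <<'E'
from h import *
goal(403.9,180.9,12,-0.7)
E
```

```text
at [405.1 182.4  50.9] shift [0.006 0.005 0.156] turns [array([-0.001, -0.   ,  0.998]), array([ 0.   , -0.001, -0.002])] clk 17.0
```

>>> {"method": "arm_command", "body": {
  "rows": [
    [[0.004,0.005,0.08],[0,0,0]],
    [[0.004,0.005,0.156],[0,0,0]],
    [[0.004,0.005,0.156],[0,0,0]]
  ]
}}

```text
clock: 17.3
position: [403.8, 181.2, 12.2]
ee_rot: [-0.7, 0.714, -0.0, -0.001]
contact_force: [-1.0, -0.6, 0.8]
gripper_width: 85.4
grasp_force: 0.0
```

>>> {"method": "arm_command", "body": {
  "rows": [
    [[0,0,0],[0,0,0]],
    [[0,0,0],[0,0,0]],
    [[0,0,0],[0,0,0]],
    [[0,0,0],[0,0,0]]
  ],
  "grip": 0
}}

```text
clock: 17.7
position: [404.9, 182.0, 14.5]
ee_rot: [-0.701, 0.714, -0.0, 0.002]
contact_force: [1.4, -1.3, 6.2]
gripper_width: 61.0
grasp_force: 64.0
```

>>> {"method": "arm_command", "body": {
  "rows": [
    [[0,0,-0.1],[0,0,0]],
    [[0,0,-0.25],[0,0,0]],
    [[-0.1,-0.15,-0.3],[0,0,0]],
    [[-0.15,-0.33,-0.3],[0,0,0]],
    [[-0.198,-0.52,-0.3],[0,0,0]]
  ]
}}

```text
clock: 18.2
position: [535.7, 228.9, 89.9]
ee_rot: [-0.701, 0.714, -0.0, 0.002]
contact_force: [-0.1, 0.7, -0.7]
gripper_width: 61.1
grasp_force: 65.5
```

>>> {"method": "arm_command", "body": {
  "rows": [
    [[0,-0.16,0],[0,0,0]],
    [[0,-0.16,0],[0,0,0]],
    [[0,-0.16,0],[0,0,0]],
    [[0,-0.16,0],[0,0,0]]
  ]
}}

```text
clock: 18.6
position: [572.8, 226.5, 87.7]
ee_rot: [-0.7, 0.714, 0.0, -0.001]
contact_force: [-0.4, 0.1, -0.2]
gripper_width: 60.7
grasp_force: 65.6
```

```bash
python3 - <<'E'
from h import *
goal(575,227,18,-0.7)
E
```

```text
at [572.8 226.5  87.7] shift [-0.002 -0.009  0.279] turns [array([-0.   , -0.001,  0.998]), array([ 0.   , -0.   , -0.002])] clk 18.6
```

>>> {"method": "arm_command", "body": {
  "rows": [
    [[-0.002,-0.008,0.1],[0,0,0]],
    [[-0.002,-0.008,0.2],[0,0,0]],
    [[-0.002,-0.008,0.26],[0,0,0]],
    [[-0.002,-0.008,0.275],[0,0,0]],
    [[-0.002,-0.008,0.275],[0,0,0]]
  ]
}}

```text
clock: 19.1
position: [575.0, 227.5, 19.5]
ee_rot: [-0.701, 0.714, 0.0, -0.0]
contact_force: [0.8, -0.4, -0.7]
gripper_width: 61.0
grasp_force: 65.6
```

```bash
python3 - <<'E'
from h import *
goal(575,227,17,-0.7);print(arm.read_state()["contact_force"])
E
```

```text
at [575.  227.5  19.5] shift [ 0.002 -0.     0.01 ] turns [array([-0.   , -0.   ,  0.998]), array([ 0.   , -0.   , -0.002])] clk 19.1
[ 0.81080434 -0.41924485 -0.69909428]
```

>>> {"method": "arm_command", "body": {
  "rows": [
    [[0,0,0.008],[0,0,0]],
    [[0,0,0.01],[0,0,0]]
  ]
}}

```text
clock: 19.3
position: [576.1, 228.0, 18.5]
ee_rot: [-0.701, 0.714, -0.0, 0.001]
contact_force: [-3.5, -0.0, 8.4]
gripper_width: 60.6
grasp_force: 66.4
```

>>> {"method": "arm_command", "body": {
  "rows": [
    [[0,0,0],[0,0,0]],
    [[0,0,0],[0,0,0]],
    [[0,0,0],[0,0,0]],
    [[0,0,-0.1],[0,0,0]],
    [[0,0,-0.3],[0,0,0]]
  ],
  "grip": 1
}}

```text
clock: 19.8
position: [573.4, 225.7, 87.8]
ee_rot: [-0.7, 0.714, 0.001, -0.005]
contact_force: [0.7, 1.1, 0.2]
gripper_width: 85.2
grasp_force: 0.0
```

>>> {"method": "arm_command", "body": {
  "rows": [
    [[0.15,0.12,-0.2],[0,0,0]],
    [[0.32,0.25,-0.24],[0,0,0]],
    [[0.5,0.37,-0.24],[0,0,0]],
    [[0.68,0.405,-0.24],[0,0,0]],
    [[0.68,0.405,-0.24],[0,0,0]]
  ]
}}

```text
clock: 20.3
position: [469.0, 56.5, 151.9]
ee_rot: [-0.699, 0.715, 0.0, -0.0]
contact_force: [-0.0, -0.4, -0.4]
gripper_width: 85.1
grasp_force: 0.0
```

>>> {"method": "arm_command", "body": {
  "rows": [
    [[0,0,0],[0,0,0]],
    [[0,0,0],[0,0,0]]
  ]
}}

```text
clock: 20.5
position: [472.3, 59.6, 151.7]
ee_rot: [-0.7, 0.714, -0.0, 0.001]
contact_force: [0.0, 0.0, -0.3]
gripper_width: 85.5
grasp_force: 0.0
```

```bash
python3 - <<'E'
from h import *
ci,p,d,W=cloud();cv2.imwrite("pics/w8.png",p)
for c,r in(((575,310),32),((575,227),32)): rim(W,d,c,r)
b=(p[...,2].astype(int)-p[...,1]>60)&(W[...,2]>8)&(W[...,2]<30)
n,l,st,ce=cv2.connectedComponentsWithStats(b.astype(np.uint8))
for i in range(1,n):
    if st[i,4]>300:
        q=W[l==i];print(ce[i].round(),len(q),q[:,2].max().round(1),cv2.minAreaRect(q[:,:2].astype(np.float32)))
print(arm.read_state()["position"])
E
```

```text
few 0
rim [576.7 226.8] top 38.7 n 192 rms 0.82
[361.  89.] 3714 22.8 ((436.3174743652344, -20.174774169921875), (113.01818084716797, 25.870046615600586), 75.30673217773438)
[457. 196.] 776 17.7 ((352.42816162109375, 71.62229919433594), (44.60612869262695, 13.854265213012695), 70.31037139892578)
[472.50153719  60.06179247 151.53885129]
```

View pics/w8.png

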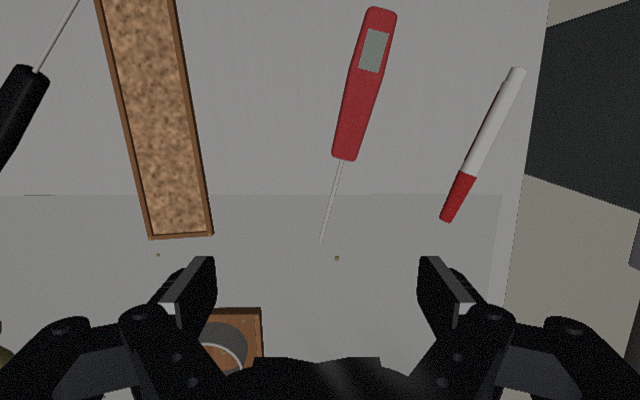

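Large cutter A is in its near bay: rim (576.7,226.8), top at 38.7 mm. In view are the red thermometer body (361,89) with its display and the needle tip (320,243), the paring knife (457,196)–(517,70), and the cork tray with near corners (150,238) and (213,234).

```bash
python3 - <<'E'
from h import *
ci=arm.camera_info("wrist")
for n,c,z in(("knife",(508,68),8),("knife",(462,172),15),("tip",(320,243),5),("n1",(150,239),8),("n2",(213,234),8),("R",(177,20),8),("L",(100,20),8),("b0",(345,159),20),("b1",(382,8),20)): print(n,w(ci,c,z).round(1))
goal(436.3,-20.2,110,-14.3)
E
```

```text
knife [320.1 -32.8]
knife [351.1  48.7]
tip [471.1 115. ]
n1 [625.8 106.7]
n2 [567.9 103. ]
R [577.  -72.2]
L [635.7 -73.3]
b0 [449.6  35. ]
b1 [423.2 -74.4]
at [472.5  60.1 151.5] shift [0.324 0.139 0.166] turns [array([-0.   , -0.   , -0.927]), array([-0.   ,  0.   ,  0.073])] clk 20.55
```

>>> {"method": "arm_command", "body": {
  "rows": [
    [[0.2,0.1,0.05],[0,0,0.04]],
    [[0.322,0.137,0.15],[0,0,0.072]],
    [[0.322,0.137,0.3],[0,0,0.072]],
    [[0.322,0.137,0.4],[0,0,0.072]],
    [[0.322,0.137,0.4],[0,0,0.072]]
  ]
}}

```text
clock: 21.05
position: [434.1, -20.5, 48.4]
ee_rot: [-0.615, 0.788, 0.001, -0.004]
contact_force: [0.5, 0.4, 0.5]
gripper_width: 85.5
grasp_force: 0.0
```

```bash
python3 - <<'E'
from h import *
goal(436.8,-19.8,6,-14.3)
E
```

```text
at [434.1 -20.5  48.4] shift [-0.006 -0.011  0.17 ] turns [array([ 0.002,  0.003, -0.999]), array([ 0.002, -0.001,  0.001])] clk 21.05
```

>>> {"method": "arm_command", "body": {
  "rows": [
    [[-0.006,-0.01,0.08],[0,0,0]],
    [[-0.006,-0.01,0.14],[0,0,0]],
    [[-0.006,-0.01,0.165],[0,0,0]],
    [[-0.006,-0.01,0.165],[0,0,0]],
    [[-0.006,-0.01,0.165],[0,0,0]]
  ]
}}

```text
clock: 21.55
position: [439.5, -19.0, 10.9]
ee_rot: [-0.615, 0.788, -0.0, 0.001]
contact_force: [-0.1, -0.1, 0.5]
gripper_width: 85.6
grasp_force: 0.0
```

>>> {"method": "arm_command", "body": {
  "rows": [
    [[0,0,0],[0,0,0]],
    [[0,0,0],[0,0,0]],
    [[0,0,0],[0,0,0]],
    [[0,0,0],[0,0,0]],
    [[0,0,0],[0,0,0]]
  ],
  "grip": 0
}}

```text
clock: 22.05
position: [438.6, -19.6, 10.8]
ee_rot: [-0.615, 0.788, -0.0, 0.0]
contact_force: [-1.9, 1.2, 6.2]
gripper_width: 23.1
grasp_force: 58.0
```

```bash
python3 - <<'E'
from h import *
goal(604.8,-53,60,3.0)
E
```

```text
at [438.6 -19.6  10.8] shift [-0.032 -0.677 -0.197] turns [array([-0.   ,  0.   ,  0.905]), array([-0.   , -0.   , -0.095])] clk 22.05
```

>>> {"method": "arm_command", "body": {
  "rows": [
    [[0,0,-0.1],[0,0,0]],
    [[0,0,-0.22],[0,0,0]],
    [[-0.01,-0.15,-0.24],[0,0,-0.04]],
    [[-0.02,-0.3,-0.24],[0,0,-0.08]],
    [[-0.03,-0.45,-0.24],[0,0,-0.095]]
  ]
}}

```text
clock: 22.55
position: [550.8, -39.9, 71.0]
ee_rot: [0.727, -0.687, 0.0, -0.001]
contact_force: [-0.3, 1.0, -0.8]
gripper_width: 22.6
grasp_force: 58.4
```

```bash
python3 - <<'E'
from h import *
goal(604.8,-53,60,3.0)
E
```

```text
at [550.8 -39.9  71. ] shift [ 0.064 -0.213  0.044] turns [array([-0.   , -0.001, -0.999]), array([-0.   ,  0.   ,  0.001])] clk 22.55
```

>>> {"method": "arm_command", "body": {
  "rows": [
    [[0.064,-0.15,0],[0,0,0]],
    [[0.064,-0.213,0],[0,0,0]],
    [[0.064,-0.213,0],[0,0,0]],
    [[0.064,-0.213,0],[0,0,0]]
  ]
}}

```text
clock: 22.95
position: [602.4, -53.0, 69.4]
ee_rot: [0.725, -0.688, -0.001, 0.001]
contact_force: [-0.8, -0.3, -0.7]
gripper_width: 22.9
grasp_force: 58.5
```

```bash
python3 - <<'E'
from h import *
goal(604.8,-53,15,3.0)
ci,p,d,W=cloud();cv2.imwrite("pics/w9.png",p)
E
```

```text
at [602.4 -53.   69.4] shift [ 0.001 -0.01   0.218] turns [array([ 0.   , -0.001,  1.   ]), array([ 0.001,  0.   , -0.   ])] clk 22.95
```

View pics/w9.png

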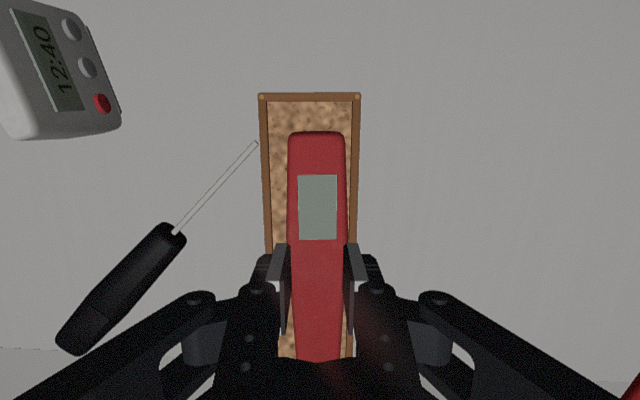

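The thermometer is held aligned over the cork tray. The black one lies at left, with its needle tip at (256,143) and body from (180,232). I'll check clearances.

```bash
python3 - <<'E'
from h import *
ci,p,d,W=cloud()
for n,c,z in(("farmid",(310,95),8),("Lc",(259,95),8),("Rc",(360,95),8),("L2",(268,250),8),("R2",(354,230),8),("blk",(185,240),18),("blktip",(256,143),5)): print(n,w(ci,c,z).round(1))
for c in((318,140),(318,160),(300,200),(320,220)): print(c,W[c[1],c[0]].round(1))
E
```

```text
farmid [ 610.1 -126.5]
Lc [ 639.5 -125. ]
Rc [ 581.4 -128. ]
L2 [633.1 -28.1]
R2 [578. -45.]
blk [683.1 -36.9]
blktip [641.7 -97.1]
(318, 140) [ 605.  -108.7   79.4]
(318, 160) [ 604.6 -100.8   78.7]
(300, 200) [611.1 -84.   79.1]
(320, 220) [602.5 -76.1  80.1]
```

>>> {"method": "arm_command", "body": {
  "rows": [
    [[-0.003,-0.012,0.08],[0,0,0]],
    [[-0.003,-0.012,0.15],[0,0,0]],
    [[-0.003,-0.012,0.2],[0,0,0]],
    [[-0.003,-0.012,0.213],[0,0,0]],
    [[-0.003,-0.012,0.213],[0,0,0]]
  ]
}}

```text
clock: 23.55
position: [606.0, -51.9, 16.8]
ee_rot: [0.726, -0.688, -0.0, 0.0]
contact_force: [0.3, -0.3, 0.2]
gripper_width: 23.7
grasp_force: 58.5
```

```bash
python3 - <<'E'
from h import *
goal(605.5,-52,14.8,3.0);print(arm.read_state()["contact_force"])
E
```

```text
at [606.  -51.9  16.8] shift [0.    0.002 0.008] turns [array([ 0.,  0., -1.]), array([ 0., -0.,  0.])] clk 23.55
[ 0.29863973 -0.28264465  0.15747315]
```

>>> {"method": "arm_command", "body": {
  "rows": [
    [[0,0,0.006],[0,0,0]],
    [[0,0,0.007],[0,0,0]]
  ]
}}

```text
clock: 23.75
position: [606.9, -51.9, 15.9]
ee_rot: [0.726, -0.688, 0.0, -0.001]
contact_force: [0.6, 0.3, -1.2]
gripper_width: 23.1
grasp_force: 58.5
```

>>> {"method": "arm_command", "body": {
  "rows": [
    [[0,0,0],[0,0,0]],
    [[0,0,0],[0,0,0]],
    [[0,0,0],[0,0,0]],
    [[0,0,-0.1],[0,0,0]],
    [[0,0,-0.3],[0,0,0]]
  ],
  "grip": 0.5
}}

```text
clock: 24.25
position: [603.4, -52.2, 86.9]
ee_rot: [0.725, -0.688, -0.003, 0.004]
contact_force: [1.2, 0.5, 0.1]
gripper_width: 42.9
grasp_force: 0.0
```

>>> {"method": "arm_command", "body": {
  "rows": [
    [[0,0.05,-0.2],[0,0,0]],
    [[-0.1,0.2,-0.35],[0,0,0]],
    [[-0.25,0.35,-0.45],[0,0,0]],
    [[-0.25,0.35,-0.45],[0,0,0]],
    [[-0.25,0.35,-0.45],[0,0,0]]
  ]
}}

```text
clock: 24.75
position: [515.2, 7.0, 204.8]
ee_rot: [0.726, -0.687, 0.001, -0.002]
contact_force: [0.0, -1.6, 0.1]
gripper_width: 42.5
grasp_force: 0.0
```

```bash
python3 - <<'E'
from h import *
ci,p,d,W=cloud();cv2.imwrite("pics/w10.png",p)
b=(p[...,2].astype(int)-p[...,1]>60)&(W[...,2]>8)&(W[...,2]<34)&(abs(W[...,0]-604)<40)
n,l,st,ce=cv2.connectedComponentsWithStats(b.astype(np.uint8))
for i in range(1,n):
    if st[i,4]>300:
        q=W[l==i];print(ce[i].round(),len(q),np.percentile(q[:,2],[5,50,98]).round(1),cv2.minAreaRect(q[:,:2].astype(np.float32)),"ymin",q[:,1].min())
for c,r in(((576,310),32),((576,227),32),((577,-302),24),((570,-236),24)): rim(W,d,c,r)
E
```

```text
[223. 109.] 2539 [20.8 23.2 25.3] ((607.2571411132812, -52.56828308105469), (25.846954345703125, 113.09408569335938), 4.404263973236084) ymin -109.11960462500289
few 0
rim [577.1 226.7] top 38.7 n 67 rms 0.83
few 0
few 0
```

View pics/w10.png

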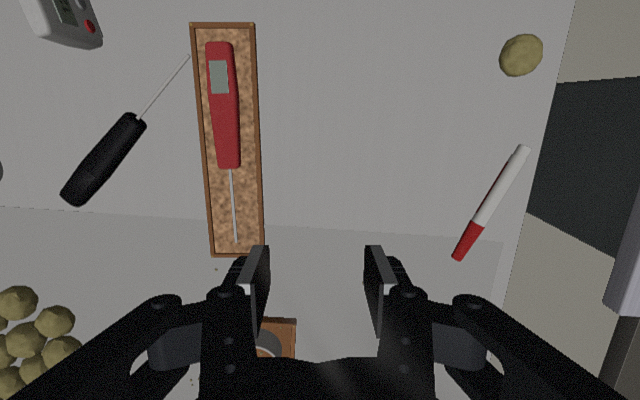

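The thermometer lies flat inside the cork tray, body at (223,109) and needle tip at (237,243), near centre and aligned. All four cutters measured as seated, so I'm handing in.

```bash
python3 -c "
from bench import arm
print(arm.job_done())"
```

```text
the job is handed in; nothing more can be done
None
```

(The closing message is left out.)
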